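# Clamp the specimen jars on the shaker

### The arm

A 7-joint arm with a two-finger parallel gripper is mounted at the origin on a cart in front of the work surface, level with it; the furniture and walls round the work are solid. World frame = base frame: x ahead of the robot, y to its left, z up, the work surface at z = 0. Lengths are in m, angles in rad, forces in N, time in s.
With the tool pointing down it reaches from about 0.4 to 0.925 m from the base axis. Payload 4.1 kg.
Tool frame: the origin (TCP) lies on the mounting face of the last link; the fingertips stand 173 mm ahead of it and the grasp point (between the pads) lies 155 mm ahead of it; z points along the fingers, y is the line along which they close (so a half turn about z gives the same grasp; the last joint's range is limited). The gripper opens to 85 mm and grips with 20 to 120 N. Pads are 22 mm wide; open, the fingers measure 114 mm over their backs; the gripper's body (76 mm by 85 mm) begins 54 mm behind the grasp point. The pads swing forward as they close: fully open they stand 13 mm farther back than shut.
Start: joints at [1.1, 0.398, 0.045, 1.537, -0.019, 1.207, -0.051], TCP at [0.236, -0.606, 0.405] pointing down, gripper open.
Joint ranges: [-2.82, 2.82], [-0.49, 2.23], [-1.37, 1.46], [0, 2.46], [-1.36, 4.5], [0.23, 2], [-2.94, 2.94]. Speed limits (rad/s): [2.57, 2.57, 3.14, 3.14, 3.14, 3.14, 3.14].

### API

Orientations are given as a rotation vector (axis times angle).
In Python, from station import env gives the robot as it stands.
- The arm moves only by the tool apply_moves, never from a script. Its argument "increments" is a list of rows, each a list of 5 numbers: the finger opening in cm, from 0 to 8.54, then the shift along the tool's x, y, z in cm, then the turn about the tool's z in rad. In form: [[grip, tx, ty, tz, yaw], ...]. A call has 1 to 5 rows; each row is the pose to reach, as a shift and turn from the pose commanded when the call began, along the tool's axes at that moment; what a row does not reach only later rows make up. A row lasts 1/12 s, in which the tool goes at most 41.7 mm and 7.16 degrees, less where a joint would pass 70% of its speed; a pose out of reach is approached as far as the arm can. A call with a gripper value outside its range is refused whole. The fingers move at their own pace and stop on an object; the grip force is fixed at half the most. Time passes only in rows, so rows that repeat a pose let the fingers close. It gives the time, the measured TCP pose, the force, the opening and the grip force at its end, in the units of the state.
- env.get_obs(): the state, without advancing time (a new reading comes with each control period).
- env.get_image(name): name is "side" or "top"; returns a dict with "color" (420x560x3 uint8, blue, green, red), "depth" (420x560 float32, m along the optical axis (not along the pixel's ray), 0 where there is no reading), "fx", "fy", "cx", "cy" (pixels), "cam_to_world" (4x4, takes a point from camera to world coordinates). Camera axes: x right, y up, looking along -z (the intrinsics and any distortion apply to the point x, -y, -z); pixel columns grow to the right and rows downward; lengths in m; the calibration is good to about 2 mm. A picture is of the moment at which its call begins.
- env.hand_in(): hands the job in; it is judged then, once.
The state is a dict: "time_s": time; "qpos": joint angles; "joint_velocities": joint speeds; "tau": joint torques, N m; "ee_pos": TCP position; "tcp_rot": TCP orientation; "ft_force": force on the tool from outside, world axes, zero at the start; "ft_torque": the same for the moment, N m; "opening": opening from 0.0 (shut) to 1.0 (fully open); "gripper_force": force on a finger pad.
Only numpy, scipy, OpenCV 4.12 (cv2) and the standard library are available. Lean on these libraries where they do the work, as an engineer would, in place of code of your own. Each camera call takes 0.05 s, during which the arm holds its last target. There are 200 camera calls.

### The job

Close the shaker's clamp on the three specimen jars: lift the red release bar and, holding it up, slide the clamp until the jars stand in a row against the rubber backrest and the sprung pad is plainly pressed in, more than halfway. Let the bar down and, where its pins rest between notches, ease the clamp gently along until they drop fully into a notch, with the pad still pressed but not all the way in. Do not force the latch, squeeze the jars hard or tip them, and leave everything else alone.

Things in the scene. Friction and masses are not known exactly. Their poses are not given: they have to be found in the camera images.
- shaker: Fixed orbital shaker, 290 x 286 mm, white housing, aluminium platform. Origin: centre of its underside, on the table. x points from the clamp's parked end (control panel side) to the backrest, the way the clamp closes; y left, z up. Jars stand on its mat, top at z 76 mm. Rails with toothed strips run along both sides at y +126 and -126 mm, tooth tops at z 96 mm
- clamp (a joint): Travel of the clamp (crossbar with two blue end blocks on the rails) along the shaker's x, in m: 0 = parked end stop, grows as it closes, at most 0.125. Starts at 0 to 0.02, where the strips have no teeth. Sliding friction about 9 N; it stays where it is left, also against the pad's springs
- release (a joint): Height of the red release bar, in m: 0 = fully down (pins right down in a notch, or in the toothless part), 0.011 = upper stop. The pins clear the teeth above 0.006 and rest on top of a land between notches at about 0.0055. Springs press it down with about 6 N at the bottom, 10 N at the top
- release_grip (a point): Centre of the release bar's red grip: straight level bar along the shaker's y; grip 110 mm long, 14 mm thick in x, 16 mm high, z 192 mm when down; thin rods at its ends (y +126, -126 mm), 62 mm of free space under it. Same x as the latch pins; axes as the shaker's. Pinch it from above, fingers closing along x: lifting it frees the clamp, moving it along x carries the clamp
- pad (a joint): How far the sprung pad is pressed in toward the clamp, in m: 0 = fully out, 0.024 = all the way in. Its springs push with about 2 N when out and 8 N when fully in (0.24 N per mm)
- pad_face (a point): Middle of the pad's black rubber face (212 x 28 mm), which pushes the jars along +x; 70 mm ahead (+x) of the release bar when the pad is fully out; z 96 mm
- backrest_face (a point): Middle of the rubber face of the fixed backrest that the jars end up against, 98 mm above the table; axes as the shaker's, the face looks to -x. It stands 95 to 115 mm from the shaker's origin along x
- latch: The two steel latch pins under the ends of the release bar, fixed to it, 3 mm thick with rounded tips. They drop into the strips: square notches 4.5 mm wide, 6 mm deep, every 12 mm, from x about -75 to +25 mm of the shaker. The strips sit in long holes, up to 6 mm either way along x, not measured: find a notch by feel. Origin midway between the pins at the tooth tops
- jar_left: One specimen jar to be clamped: white body 61 mm across, red screw lid 66 mm across, 84 mm tall, about 0.1 kg; origin at the centre of its underside. Stands loose on the shaker's mat between pad and backrest, in the left (+y) third of the width
- jar_mid: One specimen jar to be clamped: white body 61 mm across, red screw lid 66 mm across, 84 mm tall, about 0.1 kg; origin at the centre of its underside. Stands loose on the shaker's mat between pad and backrest, in the middle third of the width
- jar_right: One specimen jar to be clamped: white body 61 mm across, red screw lid 66 mm across, 84 mm tall, about 0.1 kg; origin at the centre of its underside. Stands loose on the shaker's mat between pad and backrest, in the right (-y) third of the width
- bucket: Small white and blue lidded bucket, 112 x 88 mm high; bystander on the table left of the shaker, to be left alone; origin at the centre of its underside
- cup: White and blue lidded specimen cup, 74 x 86 mm high; bystander on the table left of the shaker, to be left alone; origin at the centre of its underside
- marker: Black and white marker pen, 136 mm long; bystander on the table left of the shaker, to be left alone; origin at the centre of its underside
- cassette_white: White tissue cassette, 28 x 40 x 7 mm; bystander on the table left of the shaker, to be left alone; origin at the centre of its underside
- cassette_cream: Cream tissue cassette, 28 x 40 x 7 mm; bystander on the table left of the shaker, to be left alone; origin at the centre of its underside
There are look-alikes about, which are no part of the job. What is shaped like the jar_right but turquoise is not meant.

How it is judged:
By the outcome, as a careful person would: the job done as asked, in the order asked, and still so for the second after the job is handed in, with the robot touching nothing.
It also fails if it takes over 45 s, if anything falls off the work surface, if the arm or the gripper's body presses on something with over 40 N, if the wrist force passes 120 N, or if a joint passes its speed limit or range.

## Working session

There is one attempt and no reset: what is moved stays moved. The work goes in short steps, Python scripts to look and compute and a tool call to move; the robot and the scene stay as the last step left them, time stands still between calls to the robot, and variables do not carry over. Pictures are saved under pics/ and viewed, at most 10 in all, crops included, and the job is handed in when it is done.

Besides the shell and the picture viewer there is one more tool, called after "Call:" by a JSON object that holds its "method" and its "body", one argument or row to a line. apply_moves: Moves the arm, as the interface text tells. Its arguments: {"type":"object","properties":{"increments":{"type":"array"}},"required":["increments"]}

```bash
mkdir -p pics
cat > h.py <<'E'
import numpy as np,cv2,pickle
from station import env
def snap(n,tag):
    im=env.get_image(n); cv2.imwrite(f'pics/{tag}.png',im['color']); pickle.dump(im,open(f'pics/{tag}.pkl','wb')); return im
def pts(im):
    d=im['depth'];v,u=np.mgrid[:d.shape[0],:d.shape[1]]
    p=np.stack([(u-im['cx'])/im['fx']*d,-(v-im['cy'])/im['fy']*d,-d,np.ones_like(d)],-1)
    return (p@np.array(im['cam_to_world']).T)[...,:3]
def red(im):
    h=cv2.cvtColor(im['color'],cv2.COLOR_BGR2HSV)
    return (((h[...,0]<8)|(h[...,0]>172))&(h[...,1]>130)&(h[...,2]>70))&(im['depth']>0)
E
python3 - <<'E'
from h import *
for n in('side','top'):
    im=snap(n,n+'0'); p=pts(im); m=red(im)
    k,l,s,c=cv2.connectedComponentsWithStats(m.astype('uint8'))
    print(n,np.round(np.array(im['cam_to_world']),2).tolist())
    for i in range(1,k):
        if s[i,4]>30:
            q=p[l==i]; print(s[i],q.mean(0).round(3),np.percentile(q,3,axis=0).round(3),np.percentile(q,97,axis=0).round(3))
o=env.get_obs();print(o)
E
```

```text
side [[-0.99, 0.1, -0.04, 0.42], [-0.11, -0.88, 0.47, 0.73], [0.01, 0.47, 0.88, 1.04], [0.0, 0.0, 0.0, 1.0]]
[306  21  24  20 393] [ 0.445 -0.314  0.112] [ 0.418 -0.347  0.103] [ 0.472 -0.288  0.117]
[279 139  39  33 297] [0.454 0.146 0.195] [0.417 0.115 0.193] [0.493 0.178 0.202]
[ 211  171   53   55 1521] [0.569 0.242 0.156] [0.519 0.187 0.146] [0.621 0.295 0.162]
[256 218  34  33 849] [0.486 0.314 0.155] [0.458 0.252 0.077] [0.515 0.346 0.162]
[ 320  356   35   37 1024] [0.335 0.555 0.08 ] [0.307 0.526 0.077] [0.364 0.584 0.084]
top [[0.01, 0.99, -0.11, 0.35], [-1.0, 0.0, -0.03, 0.21], [-0.03, 0.11, 0.99, 1.11], [0.0, 0.0, 0.0, 1.0]]
[281 140  28  28 593] [0.594 0.212 0.159] [0.566 0.182 0.155] [0.622 0.239 0.162]
[259 162  28  28 602] [0.542 0.263 0.159] [0.513 0.236 0.155] [0.57  0.292 0.162]
[237 187  29  28 608] [0.483 0.312 0.159] [0.456 0.284 0.156] [0.512 0.34  0.163]
[308 193  33  40 280] [0.45  0.145 0.198] [0.412 0.115 0.195] [0.49  0.175 0.202]
[506 207  28  28 589] [ 0.443 -0.322  0.114] [ 0.416 -0.35   0.111] [ 0.471 -0.294  0.118]
[144 252  27  27 568] [0.332 0.551 0.08 ] [0.304 0.523 0.076] [0.361 0.58  0.084]
{'time_s': 0.1, 'qpos': array([ 1.09997625,  0.3991212 ,  0.04503499,  1.53772355, -0.01868183,
        1.20688676, -0.05071144]), 'joint_velocities': array([ 0.00011766, -0.00146422, -0.00047739, -0.00440868, -0.00021191,
       -0.0005199 , -0.00045334]), 'tau': array([ 4.18410156e-03, -4.76261330e+01,  1.37071062e+00, -2.54951227e+01,
        1.20788629e-02,  4.98919297e-03, -1.15506307e-05]), 'ee_pos': array([ 0.23610277, -0.60533254,  0.40377857]), 'tcp_rot': array([-3.08579727e+00, -5.80556501e-01,  7.07107689e-04]), 'ft_force': array([ 0.79135452,  1.07186742, -0.88971845]), 'ft_torque': array([-0.00866474, -0.03189683,  0.00952341]), 'gripper_force': 0.0, 'opening': 1.002144214918035}
```

View pics/top0.png

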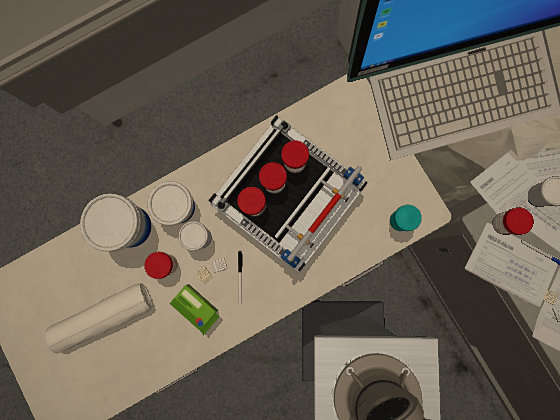

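View pics/side0.png

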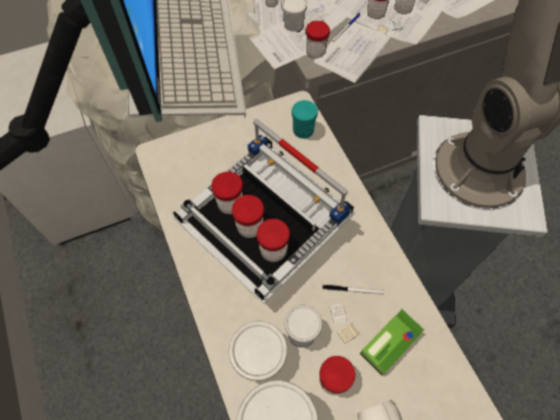

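The three jars stand on the shaker mat at top px (295,154), (272,176) and (251,201). The other red lids, (158,265) on the table and (518,220) on the paper desk, and the turquoise one (406,217) are look-alikes because they are off the mat. The release grip is the red bar at (324,213), and I'll confirm it in an enlarged crop while measuring.

Run:
```python
from h import *
im=pickle.load(open('pics/top0.pkl','rb')); p=pts(im); m=red(im)
cv2.imwrite('pics/crop0.png',cv2.resize(im['color'][105:285,200:380],None,fx=3.3,fy=3.3,interpolation=cv2.INTER_CUBIC))
k,l,s,c=cv2.connectedComponentsWithStats(m.astype('uint8'))
q=p[l==l[213,324]] ; q=q[q[:,2]>.19]
print('grip',len(q),q.mean(0).round(4))
w,v=np.linalg.eigh(np.cov(q[:,:2].T)); yv=v[:,1]; yv=yv*np.sign(yv[1]); xv=np.array([yv[1],-yv[0]])
print('yaw deg',np.degrees(np.arctan2(xv[1],xv[0])))
g=(q[:,:2].max(0)+q[:,:2].min(0))/2; print('mid',g)
X=(p[...,:2]-g)@xv; Y=(p[...,:2]-g)@yv; Z=p[...,2]
print('grip x ext',np.percentile((q[:,:2]-g)@xv,[2,98]),np.percentile((q[:,:2]-g)@yv,[2,98]))
for r in((155,295),(176,272),(201,251)):
    a=l==l[r]; print('jar',X[a].mean().round(4),Y[a].mean().round(4),'x ext',np.percentile(X[a],[2,98]).round(4))
# height profile along x in gaps between jars
for y0,y1 in((-100,100),(-115,-105),(105,115)):
    print(y0)
    for x in np.arange(-.07,.28,.005):
        a=(X>x)&(X<x+.005)&(Y>y0/1e3)&(Y<y1/1e3)&(im['depth']>0)
        if a.sum()>3: print(int(x*1e3),a.sum(),(np.percentile(Z[a],[5,50,95])*1e3).astype(int),end='; ')
```

```text
grip 279 [0.4503 0.145  0.1987]
yaw deg 52.7036824069255
mid [0.45080887 0.14565603]
grip x ext [-0.00707929  0.00546165] [-0.05027979  0.04977484]
jar 0.139 -0.0738 x ext [0.1098 0.1679]
jar 0.1484 -0.0011 x ext [0.1194 0.1774]
jar 0.1524 0.0753 x ext [0.1232 0.1816]
-100
-70 143 [-3  0  2]; -65 141 [-3  0  3]; -60 137 [-3  0  2]; -54 142 [-4  0  2]; -49 141 [-3  0  2]; -44 118 [-3  0  2]; -39 129 [69 72 76]; -34 161 [70 73 76]; -29 156 [70 73 77]; -24 158 [ 71  74 113]; -19 161 [ 70  73 111]; -14 160 [ 70  74 111]; -9 207 [ 71 117 198]; -4 204 [195 199 201]; 0 203 [195 198 200]; 5 82 [ 71 117 197]; 10 161 [ 70  74 115]; 15 154 [ 70  73 114]; 20 159 [ 70  73 111]; 25 158 [ 70  73 111]; 30 155 [ 70  73 111]; 35 159 [ 70  73 111]; 40 155 [ 70  74 111]; 45 164 [ 71  75 111]; 50 154 [ 72  75 110]; 55 239 [ 74 109 112]; 60 163 [106 109 112]; 65 146 [106 109 112]; 70 87 [72 75 78]; 75 154 [72 75 78]; 80 155 [72 75 78]; 85 157 [72 75 79]; 90 158 [72 75 79]; 95 154 [72 75 78]; 100 155 [72 75 78]; 105 181 [ 71  75 156]; 110 197 [ 73  77 159]; 115 210 [ 73  77 160]; 120 275 [ 73 113 161]; 125
[... 2019 characters left out ...]
 [ 73  74 105]; 65 9 [73 75 96]; 70 7 [72 74 76]; 75 9 [72 75 78]; 80 7 [72 75 78]; 85 8 [71 75 78]; 90 9 [72 76 78]; 95 7 [71 75 76]; 100 9 [73 75 78]; 105 8 [71 75 78]; 110 7 [73 75 79]; 115 7 [72 74 77]; 120 9 [72 75 79]; 125 8 [71 73 78]; 130 7 [73 75 79]; 135 8 [73 75 78]; 140 9 [ 73  77 152]; 145 11 [ 71  75 159]; 150 9 [ 71  74 158]; 155 11 [ 71  74 159]; 160 8 [ 73  75 128]; 165 7 [72 75 79]; 170 6 [72 74 76]; 175 8 [71 74 78]; 180 8 [73 75 79]; 185 8 [72 75 77]; 190 6 [74 76 78]; 195 8 [70 73 76]; 200 10 [72 74 90]; 205 10 [72 76 96]; 210 19 [ 74 102 111]; 215 8 [110 112 115]; 230 8 [73 75 77]; 235 6 [73 74 76]; 240 9 [69 75 93]; 245 8 [72 74 89]; 270 5 [-2  0  3]; 275 7 [-4  0  0];
```

View pics/crop0.png

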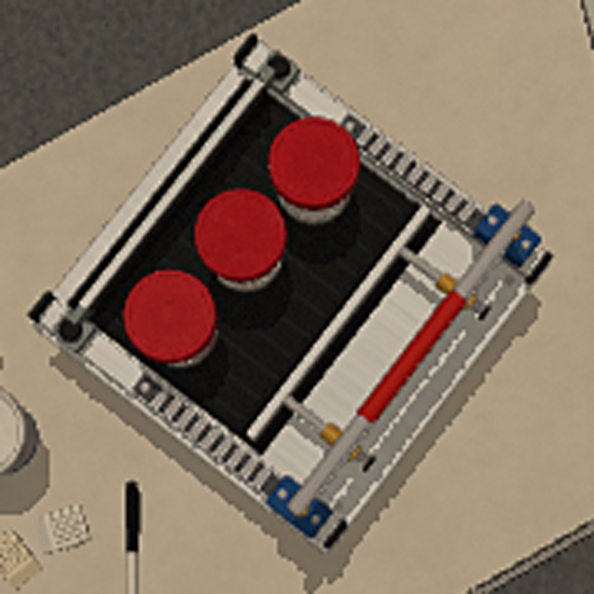

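The crop shows the three red-lidded jars on the mat (crop px 313,160; 240,235; 170,315) and the red grip (410,355) on the clamp. These are the ones meant. The backrest face is about 207 mm ahead of the bar, so I expect contact at about 76 mm of travel.

Call:
{"method": "apply_moves", "body": {
  "increments": [
    [8.5,3.1,-2.4,-0.8,-0.12],
    [8.5,6.2,-4.8,-1.6,-0.24],
    [8.5,9.3,-7.2,-2.4,-0.36],
    [8.5,12.4,-9.6,-3.2,-0.48],
    [8.5,15.5,-12,-4,-0.6]
  ]
}}

```text
time_s: 0.52
ee_pos: [0.3375, -0.4356, 0.4447]
tcp_rot: [-2.773, -1.475, 0.0]
ft_force: [0.6, -0.0, 0.7]
opening: 0.995
gripper_force: 0.0
```

```bash
cat > d.py <<'E'
import sys; from h import *
from scipy.spatial.transform import Rotation as R
o=env.get_obs(); r=R.from_rotvec(o['tcp_rot']); M=r.as_matrix()
yaw=np.radians(52.7); xv=np.array([np.cos(yaw),np.sin(yaw),0]); yv=np.array([-xv[1],xv[0],0]); g=np.array([.4508,.1457,.347])
p=o['ee_pos']-g
print('t',round(o['time_s'],2),'shaker-frame offset mm x,y,z',(p@xv*1e3).round(1),(p@yv*1e3).round(1),(p[2]*1e3).round(1))
f=o['ft_force'];print('F',f@xv,f@yv,f[2],'q',o['qpos'].round(2),'open',o['opening'],o['gripper_force'])
print('tool cm to target',(M.T@(-p)*100).round(2),'M',M.round(3).tolist())
a=np.arctan2(M[1,1],M[0,1]); e=(yaw-a+np.pi/2)%np.pi-np.pi/2; print('world yaw err',e,'alt',e+np.pi,'-> tool yaw is minus')
E
python3 d.py
```

```text
t 0.52 shaker-frame offset mm x,y,z -531.1 -262.2 97.7
F 0.3348270210496982 -0.47219822548419293 0.6734613966270286 q [ 0.95  0.2  -0.14  1.72  0.03  1.23  0.21] open 0.9952203890372323 0.0
tool cm to target [ 54.53 -23.1    9.78] M [[0.559, 0.829, -0.001], [0.829, -0.559, 0.0], [0.0, -0.001, -1.0]]
world yaw err 1.5130347392736199 alt 4.6546273928634125 -> tool yaw is minus
```

Call:
{"method": "apply_moves", "body": {
  "increments": [
    [8.5,3.7,-1.6,0,-0.12],
    [8.5,7.4,-3.2,0,-0.24],
    [8.5,11.1,-4.7,0,-0.36],
    [8.5,14.8,-6.3,0,-0.48],
    [8.5,18.5,-7.9,0,-0.6]
  ]
}}

```text
time_s: 0.93
ee_pos: [0.3758, -0.2381, 0.4444]
tcp_rot: [-2.214, -2.229, 0.001]
ft_force: [0.3, 0.7, 0.4]
opening: 0.995
gripper_force: 0.0
```

```bash
python3 d.py
```

```text
t 0.93 shaker-frame offset mm x,y,z -350.7 -172.9 97.4
F 0.71805401815078 0.196155488272865 0.3851320524491778 q [ 0.79  0.   -0.33  1.93  0.    1.21  0.48] open 0.9948164894084705 0.0
tool cm to target [38.33  7.76  9.73] M [[-0.007, 1.0, -0.0], [1.0, 0.007, -0.0], [-0.0, -0.0, -1.0]]
world yaw err 0.9130089492674331 alt 4.054601602857226 -> tool yaw is minus
```

Call:
{"method": "apply_moves", "body": {
  "increments": [
    [8.5,3.6,1.4,0,-0.12],
    [8.5,7.3,2.6,0,-0.24],
    [8.5,11.2,3.6,0,-0.36],
    [8.5,15.2,4.5,0,-0.48],
    [8.5,19.2,5.4,0,-0.6]
  ]
}}

```text
time_s: 1.35
ee_pos: [0.4296, -0.0462, 0.4445]
tcp_rot: [1.457, 2.783, -0.001]
ft_force: [0.5, -0.7, -0.7]
opening: 0.995
gripper_force: 0.0
```

```bash
python3 d.py
```

```text
t 1.35 shaker-frame offset mm x,y,z -165.5 -99.4 97.5
F -0.23398454839245483 -0.7923470527021809 -0.7196568036309395 q [ 0.57 -0.02 -0.55  1.95 -0.01  1.21  0.63] open 0.9953489407422063 0.0
tool cm to target [14.56 12.69  9.74] M [[-0.57, 0.822, -0.0], [0.822, 0.57, -0.001], [-0.0, -0.0, -1.0]]
world yaw err 0.3132062118156622 alt 3.454798865405455 -> tool yaw is minus
```

Call:
{"method": "apply_moves", "body": {
  "increments": [
    [8.5,2.9,2.5,0,-0.1],
    [8.5,5.8,5.1,0,-0.2],
    [8.5,8.8,7.6,0,-0.313],
    [8.5,11.7,10.2,0,-0.313],
    [8.5,14.5,12.7,1,-0.313]
  ]
}}

```text
time_s: 1.77
ee_pos: [0.4527, 0.1457, 0.4361]
tcp_rot: [1.012, 2.97, 0.002]
ft_force: [1.7, -0.2, 0.8]
opening: 0.997
gripper_force: 0.0
```

```bash
python3 d.py
python3 - <<'E'
from h import *
im=snap('side','side1'); cv2.imwrite('pics/side1c.png',cv2.resize(im['color'][90:300,160:440],(800,600),interpolation=cv2.INTER_CUBIC))
E
```

```text
t 1.77 shaker-frame offset mm x,y,z 1.1 -1.5 89.1
F 0.8810800559007954 -1.4081874618057395 0.794663071923802 q [ 0.33  0.09 -0.77  1.88  0.07  1.19  0.44] open 0.997241320583606 0.0
tool cm to target [ 0.18 -0.14  8.91] M [[-0.792, 0.61, 0.004], [0.61, 0.792, 0.0], [-0.003, 0.003, -1.0]]
world yaw err 0.005597546003135889 alt 3.147190199592929 -> tool yaw is minus
```

View pics/side1c.png

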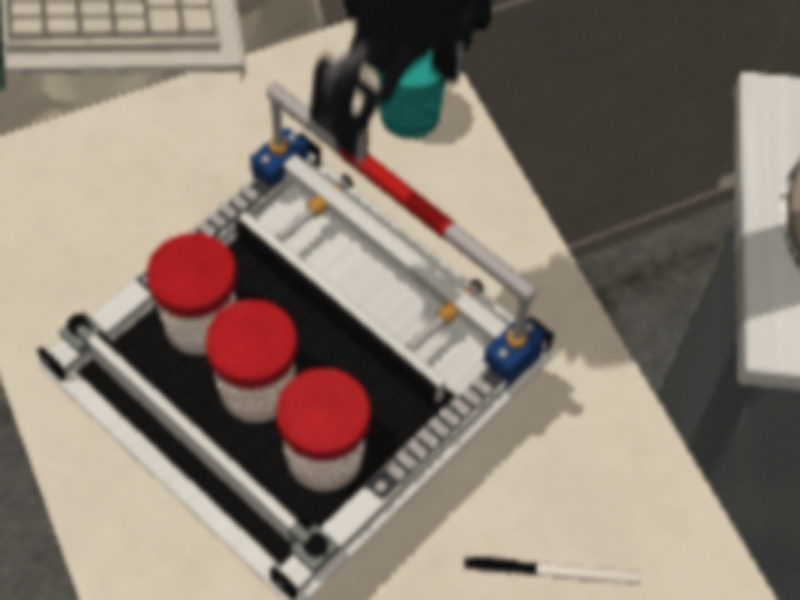

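The side view shows the gripper (crop px 350,100) above the bar, parallax aside, with the jars and clamp untouched. Next I descend.

Call:
{"method": "apply_moves", "body": {
  "increments": [
    [8.5,0.1,-0.1,2.5,0],
    [8.5,0.1,-0.1,5,0],
    [8.5,0.1,-0.1,7,0],
    [8.5,0.1,-0.1,8.3,0],
    [8.5,0.1,-0.1,8.6,0]
  ]
}}

```text
time_s: 2.23
ee_pos: [0.45, 0.1422, 0.3459]
tcp_rot: [-1.011, -2.969, 0.005]
ft_force: [0.4, -0.6, 0.6]
opening: 0.993
gripper_force: 0.0
```

```bash
python3 d.py
```

```text
t 2.23 shaker-frame offset mm x,y,z -3.3 -1.4 -1.1
F -0.17554215342729546 -0.6816545612308678 0.5775106187125013 q [ 0.29  0.19 -0.77  2.    0.16  1.01  0.37] open 0.9929323755531438 0.0
tool cm to target [ 0.15  0.33 -0.11] M [[-0.792, 0.61, -0.006], [0.61, 0.792, -0.001], [0.004, -0.005, -1.0]]
world yaw err 0.005437140683346442 alt 3.1470297942731396 -> tool yaw is minus
```

Call:
{"method": "apply_moves", "body": {
  "increments": [
    [8.5,0.1,0.3,0,0],
    [4,0.1,0.3,0,0],
    [2,0.1,0.3,0,0],
    [1,0.1,0.3,0,0],
    [1,0.1,0.3,0,0]
  ]
}}

```text
time_s: 2.65
ee_pos: [0.4525, 0.1462, 0.3495]
tcp_rot: [1.013, 2.972, 0.001]
ft_force: [0.9, 0.3, -0.9]
opening: 0.445
gripper_force: 0.0
```

Call:
{"method": "apply_moves", "body": {
  "increments": [
    [0.8,0,0,0,0],
    [0.8,0,0,0,0],
    [0.8,0,0,0,0],
    [0.8,0,0,0,0]
  ]
}}

```text
time_s: 2.98
ee_pos: [0.4521, 0.1458, 0.3491]
tcp_rot: [1.013, 2.974, -0.003]
ft_force: [-2.7, -2.7, 6.4]
opening: 0.147
gripper_force: 59.5
```

```bash
python3 d.py
```

```text
t 2.98 shaker-frame offset mm x,y,z 0.8 -1.0 2.1
F -3.8084130637425955 0.5540117901465316 6.446743133778797 q [ 0.29  0.2  -0.77  1.99  0.16  1.02  0.36] open 0.1472766181489536 59.53273952007294
tool cm to target [ 0.1  -0.08  0.21] M [[-0.792, 0.611, -0.001], [0.611, 0.792, -0.002], [-0.001, -0.002, -1.0]]
world yaw err 0.005776704388173126 alt 3.1473693579779662 -> tool yaw is minus
```

Call:
{"method": "apply_moves", "body": {
  "increments": [
    [0.8,0,0,-0.3,0],
    [0.8,0,0,-0.6,0],
    [0.8,0,0,-0.8,0],
    [0.8,0,0,-0.9,0],
    [0.8,0,0,-0.9,0]
  ]
}}

```text
time_s: 3.4
ee_pos: [0.452, 0.1456, 0.3572]
tcp_rot: [-1.013, -2.973, 0.001]
ft_force: [1.9, -0.4, -8.6]
opening: 0.149
gripper_force: 58.4
```

```bash
python3 d.py
```

```text
t 3.4 shaker-frame offset mm x,y,z 0.7 -1.0 10.2
F 0.8384548078431545 -1.7807137154469552 -8.606562815887912 q [ 0.29  0.18 -0.77  1.98  0.15  1.03  0.37] open 0.14905687545221163 58.439642786979675
tool cm to target [ 0.1  -0.07  1.02] M [[-0.792, 0.611, -0.001], [0.611, 0.792, -0.001], [0.0, -0.001, -1.0]]
world yaw err 0.005904231139257199 alt 3.1474968847290503 -> tool yaw is minus
```

Call:
{"method": "apply_moves", "body": {
  "increments": [
    [0.8,0,0.3,0,0],
    [0.8,0,0.8,0,0],
    [0.8,0,1.3,0,0],
    [0.8,0,1.8,0,0],
    [0.8,0,2.2,0,0]
  ]
}}

```text
time_s: 3.82
ee_pos: [0.4639, 0.1605, 0.3552]
tcp_rot: [-1.013, -2.967, 0.017]
ft_force: [-4.3, -8.6, -7.5]
opening: 0.152
gripper_force: 58.7
```

Call:
{"method": "apply_moves", "body": {
  "increments": [
    [0.8,0,0.3,0,0],
    [0.8,0,0.6,0,0],
    [0.8,0,0.9,0,0],
    [0.8,0,1.2,0,0],
    [0.8,0,1.5,0,0]
  ]
}}

```text
time_s: 4.23
ee_pos: [0.4729, 0.1723, 0.3551]
tcp_rot: [-1.013, -2.967, 0.018]
ft_force: [-5.0, -8.3, -9.3]
opening: 0.15
gripper_force: 58.7
```

```bash
python3 d.py
```

```text
t 4.23 shaker-frame offset mm x,y,z 34.6 -1.5 8.1
F -9.61109067673662 -1.0844475736863335 -9.281326927923331 q [ 0.23  0.25 -0.77  1.92  0.2   1.06  0.29] open 0.150150581448747 58.740055561065674
tool cm to target [ 0.12 -3.45  0.86] M [[-0.791, 0.612, -0.01], [0.612, 0.791, -0.009], [0.002, -0.013, -1.0]]
world yaw err 0.007310498750298766 alt 3.148903152340092 -> tool yaw is minus
```

Call:
{"method": "apply_moves", "body": {
  "increments": [
    [0.8,0,0.1,-0.25,0],
    [0.8,0,0.3,-0.25,0],
    [0.8,0,0.6,-0.25,0],
    [0.8,0,0.9,-0.25,0],
    [0.8,0,1.2,-0.25,0]
  ]
}}

```text
time_s: 4.65
ee_pos: [0.4801, 0.1817, 0.3573]
tcp_rot: [-1.013, -2.966, 0.019]
ft_force: [-5.3, -8.6, -9.1]
opening: 0.151
gripper_force: 58.7
```

```bash
python3 d.py
```

```text
t 4.65 shaker-frame offset mm x,y,z 46.4 -1.5 10.3
F -10.021448565361915 -1.0067694728863519 -9.089183811597595 q [ 0.21  0.27 -0.77  1.9   0.21  1.07  0.27] open 0.15094711031447602 58.69603157043457
tool cm to target [ 0.11 -4.62  1.1 ] M [[-0.791, 0.612, -0.01], [0.612, 0.791, -0.009], [0.003, -0.014, -1.0]]
world yaw err 0.0073467612570405905 alt 3.1489394148468337 -> tool yaw is minus
```

Call:
{"method": "apply_moves", "body": {
  "increments": [
    [0.8,0,0.25,0,0],
    [0.8,0,0.5,0,0],
    [0.8,0,0.75,0,0],
    [0.8,0,1.0,0,0],
    [0.8,0,1.25,0,0]
  ]
}}

```text
time_s: 5.07
ee_pos: [0.4875, 0.1913, 0.357]
tcp_rot: [-1.013, -2.966, 0.021]
ft_force: [-4.3, -9.9, -8.7]
opening: 0.151
gripper_force: 58.7
```

Call:
{"method": "apply_moves", "body": {
  "increments": [
    [0.8,0,0.25,0,0],
    [0.8,0,0.5,0,0],
    [0.8,0,0.75,0,0],
    [0.8,0,1.0,0,0],
    [0.8,0,1.25,0,0]
  ]
}}

```text
time_s: 5.48
ee_pos: [0.4951, 0.2012, 0.3569]
tcp_rot: [-1.013, -2.965, 0.021]
ft_force: [-5.6, -9.3, -8.1]
opening: 0.154
gripper_force: 58.7
```

```bash
python3 d.py
```

```text
t 5.48 shaker-frame offset mm x,y,z 71.0 -1.6 9.9
F -10.748815589920033 -1.2075132085061047 -8.065139375114148 q [ 0.17  0.31 -0.76  1.85  0.24  1.09  0.22] open 0.15385954619999864 58.737117648124695
tool cm to target [ 0.11 -7.08  1.1 ] M [[-0.791, 0.612, -0.012], [0.612, 0.791, -0.01], [0.003, -0.015, -1.0]]
world yaw err 0.007484990018857385 alt 3.1490776436086505 -> tool yaw is minus
```

Call:
{"method": "apply_moves", "body": {
  "increments": [
    [0.8,0,0.2,0,0],
    [0.8,0,0.4,0,0],
    [0.8,0,0.6,0,0],
    [0.8,0,0.8,0,0],
    [0.8,0,1.0,0,0]
  ]
}}

```text
time_s: 5.9
ee_pos: [0.5012, 0.209, 0.3568]
tcp_rot: [-1.013, -2.965, 0.022]
ft_force: [-6.6, -9.5, -8.1]
opening: 0.151
gripper_force: 58.7
```

Call:
{"method": "apply_moves", "body": {
  "increments": [
    [0.8,0,0.2,-0.05,0],
    [0.8,0,0.4,-0.05,0],
    [0.8,0,0.6,-0.05,0],
    [0.8,0,0.8,-0.05,0],
    [0.8,0,0.8,-0.05,0]
  ]
}}

```text
time_s: 6.32
ee_pos: [0.5059, 0.2151, 0.357]
tcp_rot: [-1.013, -2.964, 0.024]
ft_force: [-7.6, -8.8, -8.3]
opening: 0.154
gripper_force: 58.8
```

```bash
python3 d.py
python3 - <<'E'
from h import *
im=snap('side','side2'); cv2.imwrite('pics/side2c.png',cv2.resize(im['color'][90:300,160:440],(800,600),interpolation=cv2.INTER_CUBIC))
E
```

```text
t 6.32 shaker-frame offset mm x,y,z 88.6 -1.8 10.0
F -11.572279795566912 0.7453804323519598 -8.277223236116056 q [ 0.14  0.34 -0.76  1.81  0.26  1.11  0.2 ] open 0.15422911570386058 58.78049969673157
tool cm to target [ 0.11 -8.84  1.15] M [[-0.791, 0.612, -0.013], [0.612, 0.791, -0.012], [0.003, -0.017, -1.0]]
world yaw err 0.0074793130374573025 alt 3.1490719666272504 -> tool yaw is minus
```

View pics/side2c.png

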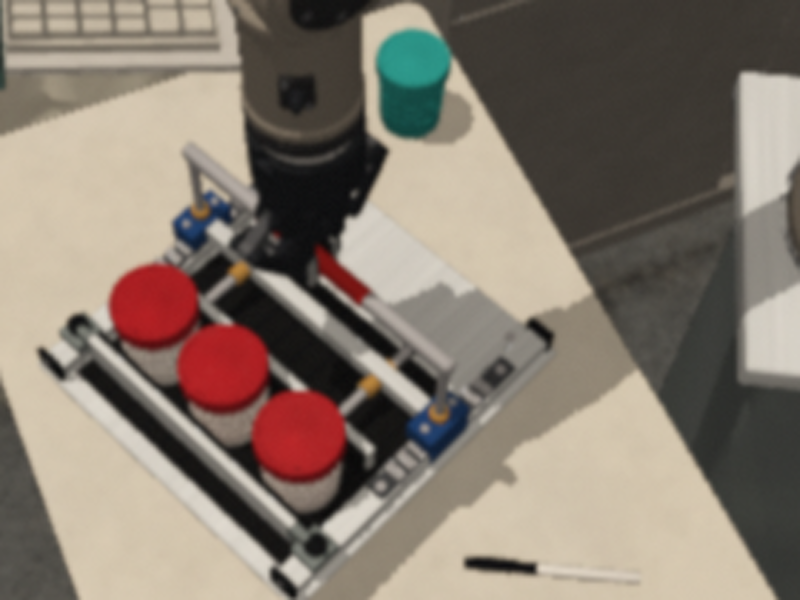

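The side view shows the jars (crop px 155,305; 222,365; 298,435) upright, close to the backrest and in front of the pad. I'll measure the gaps by depth.

```bash
cat > m.py <<'E'
import sys; from h import *
yaw=np.radians(52.7); xv=np.array([np.cos(yaw),np.sin(yaw)]); yv=np.array([-xv[1],xv[0]]); g=np.array([.4508,.1457])
for tag in sys.argv[1:]:
    im=pickle.load(open(f'pics/{tag}.pkl','rb')) ; p=pts(im); X=(p[...,:2]-g)@xv*1e3; Y=(p[...,:2]-g)@yv*1e3; Z=p[...,2]*1e3; ok=im['depth']>0
    m=red(im)
    for n,c in(('R',-74),('M',0),('L',75)):
        a=m&(Z>154)&(Z<166)&(abs(Y-c)<36)&(X>60)&(X<260)
        if a.sum()>50:
            (u,v),r=cv2.minEnclosingCircle(np.stack([X[a],Y[a]],-1).astype('float32')); print(tag,n,a.sum(),'centre',round(u,1),round(v,1),'r',round(r,1),'mean',X[a].mean().round(1),'z',Z[a].mean().round(1))
    a=m&(Z>185)&(abs(Y)<60); print('bar',a.sum(),np.percentile(X[a],[3,97]).round(1) if a.sum() else '',Z[a].mean().round(1) if a.sum() else '')
    for y0,y1 in((-104,-92),(-45,-28),(28,45),(92,104)):
        a=ok&(Z>104)&(Z<118)&(Y>y0)&(Y<y1); h=np.histogram(X[a],np.arange(40,240,3))[0]
        print((y0,y1),[(40+3*i,int(c)) for i,c in enumerate(h) if c>1])
E
python3 m.py side0 side2
```

```text
side0 R 666 centre 144.5 -75.8 r 33.8 mean 143.6 z 158.6
side0 M 726 centre 152.1 -2.0 r 33.6 mean 153.4 z 158.8
side0 L 778 centre 156.5 74.1 r 33.1 mean 157.4 z 158.8
bar 292 [-2.7  9.9] 197.9
(-104, -92) [(58, 3), (61, 4), (64, 7), (67, 5), (70, 9), (208, 4), (211, 5), (214, 4), (217, 8), (220, 9), (223, 3)]
(-45, -28) [(58, 4), (61, 8), (64, 12), (67, 9), (70, 11), (73, 4), (211, 12), (214, 9), (217, 7), (220, 12), (223, 4)]
(28, 45) [(58, 4), (61, 10), (64, 11), (67, 10), (70, 14), (211, 12), (214, 11), (217, 11), (220, 15), (223, 7)]
(92, 104) [(58, 3), (61, 7), (64, 7), (67, 9), (70, 7), (73, 4), (142, 2), (148, 2), (151, 3), (154, 2), (157, 2), (160, 2), (163, 2), (166, 2), (169, 3), (172, 6), (175, 5), (208, 3), (211, 9), (214, 5), (217, 8), (220, 11), (223, 6)]
side2 R 676 centre 179.7 -74.0 r 33.0 mean 180.4 z 158.8
side2 M 740 centre 180.2 -2.5 r 33.4 mean 180.8 z 158.8
side2 L 807 centre 180.9 73.7 r 33.2 mean 181.1 z 158.9
bar 129 [83.4 94.8] 206.4
(-104, -92) [(82, 4), (85, 3), (88, 3), (91, 6), (94, 8), (211, 8), (214, 7), (217, 10), (220, 7), (223, 7)]
(-45, -28) [(82, 8), (85, 9), (88, 2), (91, 7), (94, 17), (211, 10), (214, 10), (217, 8), (220, 13), (223, 4)]
(28, 45) [(82, 8), (85, 8), (88, 7), (91, 7), (94, 17), (136, 4), (139, 4), (211, 12), (214, 9), (217, 12), (220, 11), (223, 9)]
(92, 104) [(82, 4), (85, 5), (88, 7), (91, 6), (94, 13), (136, 8), (139, 7), (142, 8), (145, 9), (148, 9), (175, 3), (178, 3), (181, 3), (184, 2), (187, 5), (190, 4), (193, 3), (196, 4), (199, 6), (208, 3), (211, 6), (214, 9), (217, 9), (220, 7), (223, 7)]
```

Call:
{"method": "apply_moves", "body": {
  "increments": [
    [0.8,0,0.2,0,0],
    [0.8,0,0.4,0,0],
    [0.8,0,0.6,0,0],
    [0.8,0,0.8,0,0],
    [0.8,0,0.9,0,0]
  ]
}}

```text
time_s: 6.78
ee_pos: [0.5109, 0.2216, 0.3565]
tcp_rot: [-1.013, -2.963, 0.028]
ft_force: [-9.1, -11.7, -8.0]
opening: 0.145
gripper_force: 58.9
```

```bash
python3 d.py; python3 -c "
from h import *
snap('side','side3')"; python3 m.py side3
python3 - <<'E'
# notch phase from the toothed strips, both views, before the clamp moved
from h import *
yaw=np.radians(52.7); xv=np.array([np.cos(yaw),np.sin(yaw),0]); yv=np.array([-xv[1],xv[0],0]); g=np.array([.4508,.1457,0])
for tag in('top0','side0'):
    im=pickle.load(open(f'pics/{tag}.pkl','rb')); T=np.linalg.inv(np.array(im['cam_to_world'])); G=cv2.cvtColor(im['color'],cv2.COLOR_BGR2GRAY).astype('float32')
    for y in(.123,.127,-.123,-.127):
        x=np.arange(.035,.125,.0005); P=g+x[:,None]*xv+y*yv+np.array([0,0,.096]); c=P@T[:3,:3].T+T[:3,3]
        u=(im['fx']*c[:,0]/-c[:,2]+im['cx']).astype('float32'); v=(im['cy']-im['fy']*c[:,1]/-c[:,2]).astype('float32')
        s=cv2.remap(G,u[:,None],v[:,None],cv2.INTER_LINEAR)[:,0]; s=s-np.polyval(np.polyfit(x,s,2),x)
        z=(s*np.exp(-2j*np.pi*x/.012)).mean()
        print(tag,y,'amp',abs(z).round(1),'dark centre at mod 12: ',round((((-np.angle(z)+np.pi)/(2*np.pi)*12)%12),2))
E
```

```text
t 6.78 shaker-frame offset mm x,y,z 96.8 -1.8 9.5
F -14.765676441273904 0.1448732779191134 -7.96141366065816 q [ 0.12  0.36 -0.76  1.8   0.27  1.12  0.18] open 0.14487513238263 58.87668192386627
tool cm to target [ 0.1  -9.66  1.15] M [[-0.791, 0.612, -0.015], [0.612, 0.791, -0.014], [0.004, -0.02, -1.0]]
world yaw err 0.007839559445208977 alt 3.149432213035002 -> tool yaw is minus
side3 R 681 centre 180.4 -75.0 r 33.2 mean 180.7 z 158.7
side3 M 741 centre 180.2 -2.2 r 33.3 mean 180.9 z 158.8
side3 L 797 centre 180.1 74.1 r 32.8 mean 180.9 z 158.8
bar 141 [ 90.8 102.8] 205.6
(-104, -92) [(88, 2), (94, 3), (100, 7), (103, 5), (208, 4), (211, 7), (214, 3), (217, 6), (220, 8), (223, 6)]
(-45, -28) [(88, 2), (91, 6), (94, 6), (97, 5), (100, 14), (103, 8), (211, 9), (214, 9), (217, 10), (220, 11), (223, 9)]
(28, 45) [(88, 2), (91, 7), (94, 5), (97, 8), (100, 13), (103, 9), (136, 4), (139, 3), (142, 2), (211, 13), (214, 9), (217, 11), (220, 15), (223, 8)]
(92, 104) [(91, 6), (94, 5), (97, 2), (100, 11), (103, 6), (136, 7), (139, 7), (142, 10), (145, 8), (148, 8), (166, 2), (172, 2), (175, 2), (178, 2), (181, 2), (184, 5), (187, 3), (190, 4), (193, 4), (196, 4), (199, 5), (208, 2), (211, 7), (214, 5), (217, 7), (220, 11), (223, 10)]
top0 0.123 amp 26.3 dark centre at mod 12:  4.26
top0 0.127 amp 26.5 dark centre at mod 12:  4.21
top0 -0.123 amp 25.7 dark centre at mod 12:  4.19
top0 -0.127 amp 26.8 dark centre at mod 12:  4.23
side0 0.123 amp 12.3 dark centre at mod 12:  7.34
side0 0.127 amp 12.4 dark centre at mod 12:  7.26
side0 -0.123 amp 6.6 dark centre at mod 12:  7.4
side0 -0.127 amp 7.0 dark centre at mod 12:  7.32
```

The pad is pressed about 16 mm of 24, and the jars are in a row against the backrest. The nearest notch is about 5 mm back. I'll let the bar down here.

Call:
{"method": "apply_moves", "body": {
  "increments": [
    [0.8,0,0,0.05,0],
    [0.8,0,0,0.1,0],
    [0.8,0,0,0.15,0],
    [0.8,0,0,0.2,0],
    [0.8,0,0,0.2,0]
  ]
}}

```text
time_s: 7.25
ee_pos: [0.5109, 0.2216, 0.3547]
tcp_rot: [-1.013, -2.963, 0.028]
ft_force: [-9.3, -11.8, -8.4]
opening: 0.148
gripper_force: 59.1
```

```bash
python3 d.py|head -2
```

```text
t 7.25 shaker-frame offset mm x,y,z 96.8 -1.8 7.7
F -15.003105307399892 0.25393323673909757 -8.447154758468457 q [ 0.12  0.36 -0.76  1.8   0.28  1.11  0.18] open 0.1483548323382026 59.07627761363983
```

Call:
{"method": "apply_moves", "body": {
  "increments": [
    [0.8,0,0,0.03,0],
    [0.8,0,0,0.06,0],
    [0.8,0,0,0.1,0],
    [0.8,0,0,0.1,0]
  ]
}}

```text
time_s: 7.58
ee_pos: [0.5109, 0.2217, 0.3546]
tcp_rot: [-1.013, -2.964, 0.028]
ft_force: [-9.5, -12.8, -3.2]
opening: 0.152
gripper_force: 59.7
```

Call:
{"method": "apply_moves", "body": {
  "increments": [
    [0.8,0,0,0.03,0],
    [0.8,0,0,0.06,0],
    [0.8,0,0,0.06,0]
  ]
}}

```text
time_s: 7.83
ee_pos: [0.5109, 0.2218, 0.3545]
tcp_rot: [-1.014, -2.964, 0.028]
ft_force: [-11.7, -12.3, 0.3]
opening: 0.155
gripper_force: 60.1
```

Resting on a land (Fz has gone to 0). I'll ease back toward the notch.

Call:
{"method": "apply_moves", "body": {
  "increments": [
    [0.8,0,-0.08,0,0],
    [0.8,0,-0.16,0,0],
    [0.8,0,-0.24,0,0],
    [0.8,0,-0.32,0,0],
    [0.8,0,-0.4,0,0]
  ]
}}

```text
time_s: 8.25
ee_pos: [0.5098, 0.2205, 0.3548]
tcp_rot: [-1.013, -2.968, 0.015]
ft_force: [-2.9, -5.2, -7.8]
opening: 0.151
gripper_force: 58.9
```

```bash
python3 d.py|head -2
```

```text
t 8.25 shaker-frame offset mm x,y,z 95.3 -1.6 7.8
F -5.8792230220658555 -0.8199429085134752 -7.840542976605948 q [ 0.13  0.35 -0.76  1.8   0.27  1.1   0.19] open 0.15130541047822518 58.90105962753296
```

Call:
{"method": "apply_moves", "body": {
  "increments": [
    [0.8,0,-0.06,0.06,0],
    [0.8,0,-0.12,0.1,0],
    [0.8,0,-0.18,0.12,0],
    [0.8,0,-0.24,0.14,0],
    [0.8,0,-0.3,0.16,0]
  ]
}}

```text
time_s: 8.67
ee_pos: [0.509, 0.2198, 0.3547]
tcp_rot: [-1.013, -2.971, 0.005]
ft_force: [-3.0, -4.3, -6.0]
opening: 0.151
gripper_force: 59.3
```

```bash
python3 d.py|head -2
```

```text
t 8.67 shaker-frame offset mm x,y,z 94.2 -1.4 7.7
F -5.268400196744375 -0.20681148189445456 -5.997382066654415 q [ 0.13  0.35 -0.76  1.81  0.27  1.09  0.19] open 0.15123950353474583 59.280370473861694
```

Call:
{"method": "apply_moves", "body": {
  "increments": [
    [0.8,0,-0.06,0.04,0],
    [0.8,0,-0.12,0.08,0],
    [0.8,0,-0.18,0.08,0],
    [0.8,0,-0.24,0.1,0],
    [0.8,0,-0.3,0.1,0]
  ]
}}

```text
time_s: 9.08
ee_pos: [0.5081, 0.2189, 0.3548]
tcp_rot: [1.012, 2.973, 0.004]
ft_force: [0.9, 0.4, -7.7]
opening: 0.157
gripper_force: 59.1
```

```bash
sed -i 's/^print(.t.,/tip=(o["ee_pos"]+.155*M[:,2]+[0,0,.155]-g); print("tip xz",(tip@xv*1e3).round(1),(tip[2]*1e3).round(1));&/' d.py; python3 d.py|head -3
```

```text
tip xz 93.4 7.8
t 9.08 shaker-frame offset mm x,y,z 93.0 -1.2 7.8
F 0.8707711033976095 -0.5072503385445022 -7.746373348911741 q [ 0.13  0.35 -0.76  1.81  0.27  1.08  0.19] open 0.1565411867100906 59.14799630641937
```

Call:
{"method": "apply_moves", "body": {
  "increments": [
    [0.8,0,-0.06,0.06,0],
    [0.8,0,-0.12,0.12,0],
    [0.8,0,-0.18,0.16,0],
    [0.8,0,-0.24,0.2,0],
    [0.8,0,-0.3,0.2,0]
  ]
}}

```text
time_s: 9.5
ee_pos: [0.5072, 0.218, 0.3545]
tcp_rot: [1.01, 2.97, 0.012]
ft_force: [5.2, 5.8, -1.3]
opening: 0.147
gripper_force: 60.1
```

```bash
python3 d.py|head -3
```

```text
tip xz 93.0 7.5
t 9.5 shaker-frame offset mm x,y,z 91.7 -1.0 7.5
F 7.7376368106046876 -0.5973148980421462 -1.3053642631889864 q [ 0.14  0.34 -0.76  1.82  0.27  1.08  0.2 ] open 0.14717068039699832 60.072224736213684
```

Call:
{"method": "apply_moves", "body": {
  "increments": [
    [0.8,0,-0.06,0.02,0],
    [0.8,0,-0.12,0.02,0],
    [0.8,0,-0.18,0.03,0],
    [0.8,0,-0.24,0.03,0],
    [0.8,0,-0.24,0.03,0]
  ]
}}

```text
time_s: 9.92
ee_pos: [0.505, 0.2151, 0.3529]
tcp_rot: [1.011, 2.972, 0.006]
ft_force: [3.9, 4.0, -8.1]
opening: 0.154
gripper_force: 59.2
```

```bash
python3 d.py|head -3
```

```text
tip xz 88.7 5.9
t 9.92 shaker-frame offset mm x,y,z 88.0 -1.1 5.9
F 5.566322374747134 -0.6709249388020255 -8.14325891432373 q [ 0.14  0.34 -0.76  1.83  0.26  1.07  0.2 ] open 0.15358847581066956 59.167898297309875
```

The bar slipped back to 88.7 and dropped 1.6 mm, so the pins are entering the notch. I'll follow it down.

Call:
{"method": "apply_moves", "body": {
  "increments": [
    [0.8,0,0.05,0.08,0],
    [0.8,0,0.05,0.16,0],
    [0.8,0,0.05,0.24,0],
    [0.8,0,0.05,0.3,0],
    [0.8,0,0.05,0.3,0]
  ]
}}

```text
time_s: 10.33
ee_pos: [0.505, 0.2148, 0.3493]
tcp_rot: [1.012, 2.973, 0.002]
ft_force: [3.3, 3.8, -5.9]
opening: 0.15
gripper_force: 59.5
```

```bash
python3 d.py|head -3
```

```text
tip xz 88.0 2.3
t 10.33 shaker-frame offset mm x,y,z 87.8 -1.2 2.3
F 5.05088115001683 -0.2775683474091815 -5.856167375723658 q [ 0.14  0.34 -0.76  1.83  0.27  1.07  0.2 ] open 0.14969078354767593 59.46529448032379
```

Call:
{"method": "apply_moves", "body": {
  "increments": [
    [0.8,0,0.1,0.04,0],
    [1.6,0,0.15,0.04,0],
    [2.2,0,0.15,0.04,0],
    [3,0,0.15,0.04,0],
    [3,0,0.15,0.04,0]
  ]
}}

```text
time_s: 10.75
ee_pos: [0.5056, 0.2151, 0.3489]
tcp_rot: [1.014, 2.973, -0.002]
ft_force: [-0.2, -0.5, 0.4]
opening: 0.351
gripper_force: 0.0
```

```bash
python3 d.py|head -3;  python3 -c "
from h import *
im=snap('side','side4'); cv2.imwrite('pics/side4c.png',cv2.resize(im['color'][120:290,160:360],(800,600),interpolation=cv2.INTER_CUBIC))"; python3 m.py side4
```

```text
tip xz 88.3 1.9
t 10.75 shaker-frame offset mm x,y,z 88.5 -1.6 1.9
F -0.5440113701585834 -0.18526804999144986 0.3889885053747863 q [ 0.14  0.35 -0.76  1.83  0.27  1.07  0.19] open 0.35064451899681753 0.0
side4 R 677 centre 180.4 -75.1 r 32.6 mean 180.5 z 158.7
side4 M 742 centre 180.3 -2.6 r 33.1 mean 180.8 z 158.9
side4 L 809 centre 180.9 73.7 r 33.4 mean 181.0 z 158.8
bar 157 [86.1 98.1] 198.5
(-104, -92) [(82, 3), (85, 3), (88, 5), (91, 5), (94, 3), (97, 10), (211, 8), (214, 5), (217, 7), (220, 11), (223, 2)]
(-45, -28) [(91, 2), (94, 5), (97, 15), (211, 10), (214, 9), (217, 12), (220, 14), (223, 4)]
(28, 45) [(85, 5), (88, 9), (91, 6), (94, 9), (97, 14), (136, 3), (139, 5), (142, 3), (208, 2), (211, 9), (214, 12), (217, 11), (220, 11), (223, 10)]
(92, 104) [(85, 3), (88, 4), (91, 3), (94, 3), (97, 14), (136, 6), (139, 9), (142, 8), (145, 7), (148, 9), (166, 2), (175, 2), (178, 2), (181, 3), (184, 2), (187, 4), (190, 4), (193, 3), (196, 4), (199, 5), (211, 11), (214, 6), (217, 8), (220, 10), (223, 6)]
```

View pics/side4c.png

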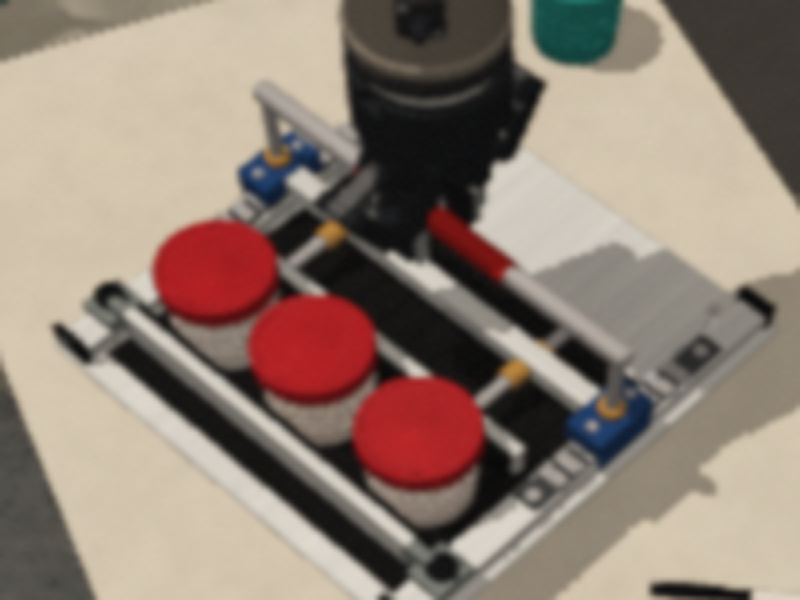

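The side view shows the jars upright in a row against the backrest, and the bar down (crop px 520,290) with the fingers open around it. Retracting.

Call:
{"method": "apply_moves", "body": {
  "increments": [
    [5,0,0.2,0,0],
    [5,0,0.3,-0.5,0],
    [5,0,0.3,-2.5,0],
    [5,0,0.3,-5.5,0],
    [5,0,0.3,-9,0]
  ]
}}

```text
time_s: 11.22
ee_pos: [0.507, 0.2176, 0.4386]
tcp_rot: [-1.011, -2.971, 0.004]
ft_force: [0.4, 0.7, 0.8]
opening: 0.589
gripper_force: 0.0
```

Call:
{"method": "apply_moves", "body": {
  "increments": [
    [5,0,-4,-2,0],
    [5,0,-8,-4,0],
    [5,0,-12,-6,0],
    [5,0,-15,-6,0],
    [5,0,-15,-6,0]
  ]
}}

```text
time_s: 11.63
ee_pos: [0.4133, 0.0946, 0.5007]
tcp_rot: [1.024, 2.965, -0.008]
ft_force: [1.0, -0.4, -1.5]
opening: 0.589
gripper_force: 0.0
```

```bash
python3 d.py|head -3;  python3 -c "
from h import *
im=snap('side','side5'); snap('top','top5'); cv2.imwrite('pics/side5c.png',cv2.resize(im['color'][120:290,160:360],(800,600),interpolation=cv2.INTER_CUBIC))"; python3 m.py side5 top5|grep -v '('; python3 m.py side5|grep bar
python3 - <<'E'
from h import *
yaw=np.radians(52.7); xv=np.array([np.cos(yaw),np.sin(yaw)]); yv=np.array([-xv[1],xv[0]]); g=np.array([.4508,.1457])
for t in('side0','side5'):
    im=pickle.load(open(f'pics/{t}.pkl','rb'));p=pts(im);X=(p[...,:2]-g)@xv*1e3;Y=(p[...,:2]-g)@yv*1e3;Z=p[...,2]*1e3
    c=3.5 if t=='side0' else 92
    for s in(1,-1):
        a=(abs(X-c)<5)&(abs(s*Y-90)<25)&(Z>185)&(Z<215); print(t,s,a.sum(),Z[a].mean().round(2))
E
```

```text
tip xz -63.9 153.7
t 11.63 shaker-frame offset mm x,y,z -63.3 -1.1 153.7
F 0.3249874705265932 -1.0418453235381355 -1.5389288573106579 q [ 0.43 -0.08 -0.7   1.87 -0.05  1.33  0.64] open 0.5890397740768331 0.0
side5 R 679 centre 179.8 -74.7 r 32.8 mean 180.6 z 158.7
side5 M 743 centre 180.2 -1.8 r 33.4 mean 180.9 z 158.9
side5 L 803 centre 180.9 73.7 r 33.1 mean 181.1 z 158.9
bar 329 [85.1 98.1] 205.1
top5 R 579 centre 176.7 -74.7 r 32.9 mean 176.3 z 158.9
top5 M 591 centre 176.9 -1.5 r 32.8 mean 176.2 z 158.9
top5 L 601 centre 176.3 75.1 r 32.8 mean 176.0 z 158.9
bar 283 [80.9 93.9] 198.4
bar 329 [85.1 98.1] 205.1
side0 1 126 196.72
side0 -1 105 196.45
side5 1 145 196.73
side5 -1 116 196.67
```

View pics/side5c.png

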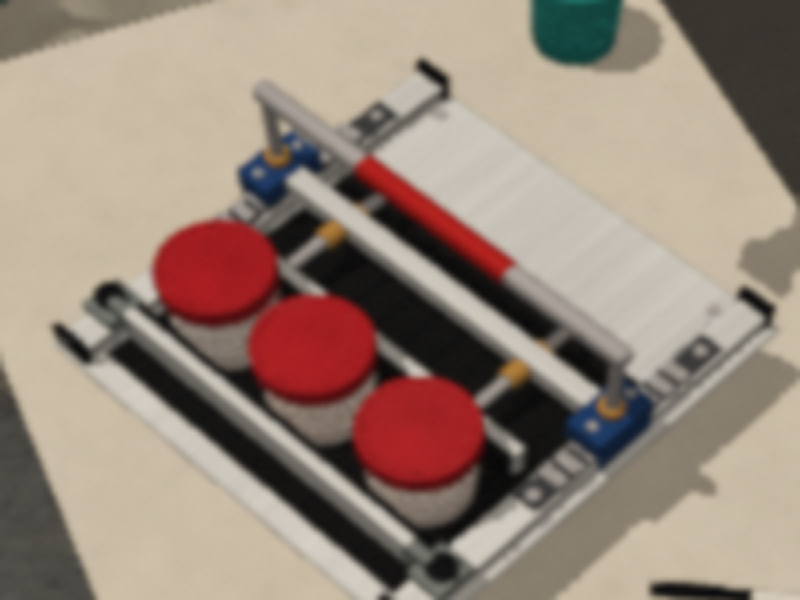

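The bar is fully down: its ends sit at 196.7 mm, against 196.5–196.7 at the start. The jars stand upright against the backrest, the pad is pressed about 11 mm, and the arm is clear (crop px 440,220 shows the bar free). Handing in.

```bash
python3 -c "
from station import env
print(env.hand_in())"
```

```text
the job is handed in; nothing more can be done
None
```

The clamp is closed and handed in, though no verdict was shown: pins fully down in a notch, three jars upright against the backrest, pad first pressed to about 16 mm and now at about 11 of 24 mm, arm clear at 11.6 s.

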